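Nest the jeweller's display cones

TASK

Put the jeweller's display cones away: set the two tall loose cones, one after the other in either order, down over the tall cone that stands on the round wooden foot, so that all three are nested in one upright stack, each seated fully home. Leave the short cone where it is on the bench.

Things in the scene. Friction and masses are not known exactly. Their poses are not given: they have to be found in the camera images.
- stand: Fixed base of the stack: round dark-wood foot 104 mm across, 15 mm thick, with a tall cone shaped exactly like the loose ones fixed upright on its middle (nose top 129 mm above the bench). Origin: centre of the foot's underside, at bench height, z up the cone's axis. The first cone seated over it has its origin 59 mm above this one, the second 103 mm.
- cone_a: Loose upright display cone, open below, 114 mm tall: aluminium shell 76 mm across at foot, 40 at shoulder (74 mm up), wall 3; on it a straight solid dark-wood nose 26 across, 40 tall, to grip. Flat ceiling inside, 34 across, 70 mm above the foot: set over another cone it rests 44 mm higher, 4 mm play all round. About 0.13 kg. Origin: centre of foot underside, z up the axis. Round: yaw is free.
- cone_b: The other tall loose cone, identical to cone_a in shape, size, material and origin.
- short_cone: Short solid cone, not part of the stack, of the same metal and wood but only 60 mm tall: 60 mm across at the foot, 32 at its shoulder 38 mm up, nose 20 across and 22 tall. Loose on the bench. Origin: centre of its underside, z up.
Not all that is in view belongs to the job. What is shaped like the stand but pink or purple is not meant.

How it is judged:
At the end, for the whole second after the job is handed in: One tall loose cone seated over the stand (origin 51-67 mm above the stand's, within 12 mm of its axis), the other over it (95-111 mm above, within 16 mm); both upright within 0.12 rad and at rest; the short cone within 40 mm of its start (((z of cone_a in the frame of stand between 0.051 and 0.067 m and z of cone_b in the frame of stand between 0.095 and 0.111 m and horizontal distance between cone_a and stand below 0.012 m and horizontal distance between cone_b and stand below 0.016 m) or (z of cone_b in the frame of stand between 0.051 and 0.067 m and z of cone_a in the frame of stand between 0.095 and 0.111 m and horizontal distance between cone_b and stand below 0.012 m and horizontal distance between cone_a and stand below 0.016 m)) and angle between each of cone_a, cone_b's own z axis and vertical below 0.12 rad and linear speed of each of cone_a, cone_b below 0.02 m/s and distance of short_cone from where it was at the start of the episode below 0.04 m); the robot touches nothing.
It fails at once if the short cone is moved more than 40 mm (distance of short_cone from where it was at the start of the episode above 0.04 m).
It also fails if it takes over 61 s, if anything falls off the work surface, if the arm or the gripper's body presses on something with over 40 N, if the wrist force passes 120 N, or if a joint passes its speed limit or range.

ROBOT

A 7-joint arm with a two-finger parallel gripper is mounted at the origin on the work surface. World frame = base frame: x ahead of the robot, y to its left, z up, the work surface at z = 0. Lengths are in m, angles in rad, forces in N, time in s.
With the tool pointing down it reaches from about 0.4 to 0.9 m from the base axis. Payload 5.5 kg.
Tool frame: the origin (TCP) lies on the mounting face of the last link; the fingertips stand 173 mm ahead of it and the grasp point (between the pads) lies 155 mm ahead of it; z points along the fingers, y is the line along which they close (so a half turn about z gives the same grasp; the last joint's range is limited). The gripper opens to 85 mm and grips with 20 to 120 N. Pads are 22 mm wide; open, the fingers measure 114 mm over their backs; the gripper's body (76 mm by 85 mm) begins 54 mm behind the grasp point. The pads swing forward as they close: fully open they stand 13 mm farther back than shut.
Start: joints at [1.523, 0.501, -0.427, 1.55, 0.221, 1.138, -0.21], TCP at [0.199, -0.619, 0.405] pointing down, gripper open.
Joint ranges: [-2.88, 2.88], [-0.31, 2.03], [-1.54, 1.56], [0.2, 2.42], [-1.41, 4.55], [0.19, 2.02], [-2.57, 2.57]. Speed limits (rad/s): [2.57, 2.57, 3.14, 3.14, 3.14, 3.14, 3.14].

INTERFACE

Orientations are given as a rotation vector (axis times angle).
In Python, from bench import arm gives the robot as it stands. The module is installed in compiled form; this text tells all that it offers.
- The arm moves only by the tool arm_command, never from a script. Its argument "steps" is a list of rows, each a list of 7 numbers: the shift along the tool's x, y, z in m, then the turn, a rotation vector about the tool's x, y, z in degrees, then the opening in per cent of the stroke, from 0 (shut) to 100 (fully open). A call has 1 to 12 rows; each row is the pose to reach, as a shift and turn from the pose commanded when the call began, along the tool's axes at that moment; what a row does not reach only later rows make up. A row lasts 1/10 s, in which the tool goes at most 50 mm and 8.59 degrees, less where a joint would pass 70% of its speed; a pose out of reach is approached as far as the arm can. A call with a gripper value outside its range is refused whole. The fingers move at their own pace and stop on an object; "newtons" is the grip in N (left out, the last holds). Time passes only in rows, so rows that repeat a pose let the fingers close. It gives the time, the measured TCP pose, the force, the opening and the grip force at its end, in the units of the state.
- arm.get_state(): the state, without advancing time (a new reading comes with each control period).
- arm.get_image(name): name is "scene" or "top" or "wrist"; returns the picture (384x512x3 uint8, red, green, blue); there is no depth.
- arm.calibration(name): a dict with "fovy" (degrees; the focal length in pixels is half the picture's height over the tangent of half this angle, whatever the lens; pixels are square), "cx", "cy" (the principal point, pixels), "D" ([k1, k2, p1, p2, k3] as OpenCV has them; the pictures are not rectified), "eye" and "attitude" of the camera in the world. Camera axes: x right, y up, looking along -z (the intrinsics and any distortion apply to the point x, -y, -z); pixel columns grow to the right and rows downward; lengths in m; the calibration is good to about 2 mm. A picture is of the moment at which its call begins: read the wrist's pose just before it. calibration takes no time and is no camera call; for the wrist camera it gives the pose at the moment of the call.
- arm.job_done(): hands the job in; it is judged then, once.
The state is a dict: "t": time; "joint_pos": joint angles; "qd": joint speeds; "joint_efforts": joint torques, N m; "tcp_pos": TCP position; "eef_rot": TCP orientation; "force": force on the tool from outside, world axes, zero at the start; "torque": the same for the moment, N m; "width": finger opening in m; "grip_force": force on a finger pad.
Only numpy, scipy, OpenCV 4.12 (cv2) and the standard library are available. Lean on these libraries where they do the work, as an engineer would, in place of code of your own. Each camera call takes 0.05 s, during which the arm holds its last target. There are 200 camera calls.

## Working session

There is one attempt and no reset: what is moved stays moved. The work goes in short steps, Python scripts to look and compute and a tool call to move; the robot and the scene stay as the last step left them, time stands still between calls to the robot, and variables do not carry over. Pictures are saved under pics/ and viewed, at most 10 in all, crops included, and the job is handed in when it is done.

Besides the shell and the picture viewer there is one more tool, called after "Call:" as name(argument=value, ...) on one line, values as JSON. arm_command: Moves the arm, as the interface text tells. Its arguments: {"type":"object","properties":{"steps":{"type":"array","items":{"type":"array","items":{"type":"number"}}},"newtons":{"type":"number"}},"required":["steps"]}

```bash
mkdir -p pics; cat > h.py <<'E'
import numpy as np, cv2
from bench import arm
from scipy.spatial.transform import Rotation as R
def rot(a):
    a=np.array(a,float)
    return a if a.shape==(3,3) else (R.from_rotvec(a).as_matrix() if a.size==3 else R.from_quat(a).as_matrix())
def K(c):
    f=192/np.tan(np.radians(c["fovy"])/2)
    return np.array([[f,0,c["cx"]],[0,f,c["cy"]],[0,0,1.]])
def pix2plane(c,uv,z):
    p=cv2.undistortPoints(np.array([[uv]],float),K(c),np.array(c["D"],float))[0,0]
    d=rot(c["attitude"])@np.array([p[0],-p[1],-1]); e=np.array(c["eye"])
    return e+d*(z-e[2])/d[2]
def proj(c,P):
    q=(np.atleast_2d(P)-np.array(c["eye"]))@rot(c["attitude"])*[1,-1,-1]
    return cv2.projectPoints(q,np.zeros(3),np.zeros(3),K(c),np.array(c["D"],float))[0][:,0]
def snap(n,f):
    im=arm.get_image(n); cv2.imwrite(f"pics/{f}.png",cv2.cvtColor(im,cv2.COLOR_RGB2BGR)); return im
def totool(v):
    return rot(arm.get_state()["eef_rot"]).T@np.array(v)
E
python3 - <<'E'
from h import *
for n in("top","scene","wrist"):
    c=arm.calibration(n);print(n,c)
a=snap("top","top0");b=snap("scene","sc0")
s=arm.get_state();print(s); print(rot(s["eef_rot"]).round(3))
E
```

```text
top {'fovy': 46.91639543022495, 'cx': 260.24666168015466, 'cy': 186.3131585166143, 'D': array([-0.15584619,  0.        ,  0.        ,  0.        ,  0.        ]), 'eye': array([0.30879116, 0.00687169, 0.99888075]), 'attitude': array([ 0.13826779, -0.11687641, -1.54260771])}
scene {'fovy': 45.224015653528014, 'cx': 254.86994413181353, 'cy': 195.25504330056737, 'D': array([-0.06928275,  0.        ,  0.        ,  0.        ,  0.        ]), 'eye': array([1.27452718, 0.64520247, 0.82578962]), 'attitude': array([0.50292506, 1.00046063, 2.0664878 ])}
wrist {'fovy': 60.7940744868694, 'cx': 260.7866135043729, 'cy': 190.76208426838335, 'D': array([-0.09228839,  0.        ,  0.        ,  0.        ,  0.        ]), 'eye': array([ 0.27179046, -0.59420759,  0.37246512]), 'attitude': array([-0.26437581,  0.19479054, -1.2497881 ])}
{'t': 0.1, 'joint_pos': array([ 1.52320668,  0.50174651, -0.42678568,  1.55138241,  0.22081193,
        1.13830821, -0.21028359]), 'qd': array([-0.00129255, -0.00168242,  0.00036184, -0.00151692,  0.00020959,
        0.00046179, -0.00223738]), 'joint_efforts': array([-1.17206571e-02, -5.70798004e+01, -5.83910644e+00, -2.81745958e+01,
        1.04107559e-02,  5.53098871e-03,  5.25101439e-05]), 'tcp_pos': array([ 0.1986147 , -0.61855866,  0.40375024]), 'eef_rot': array([-3.10197186e+00, -4.86040283e-01,  3.84455314e-04]), 'force': array([-0.84594125, -0.01037432,  0.19294338]), 'torque': array([ 0.00589684,  0.01471356, -0.01706254]), 'grip_force': 0.0, 'width': 0.08511919882500961}
[[ 0.952  0.306 -0.001]
 [ 0.306 -0.952  0.002]
 [ 0.    -0.002 -1.   ]]
```

View pics/top0.png

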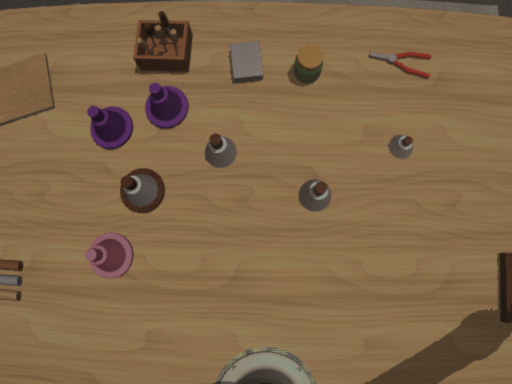

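View pics/sc0.png

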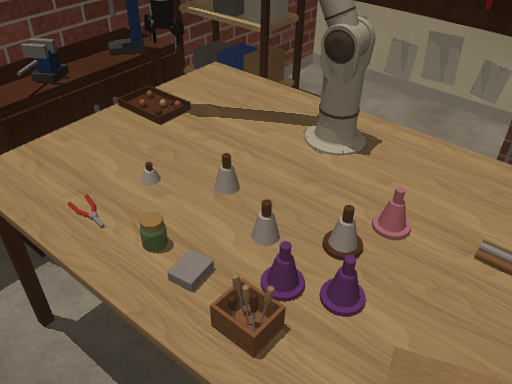

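The top view shows the stand with its foot at (143,190) and nose at (127,182). The tall cones have noses at about (215,139) and (320,187), and the short cone is at (401,147). The purple and pink cones are decoys. In the scene view, the noses are at (348,210), (266,205) and (227,157).

```bash
python3 - <<'E'
from h import *
T=arm.calibration("top");S=arm.calibration("scene")
im=cv2.imread("pics/top0.png")
for n,foot,nose,sn,h in(("stand",(143,190),(127.5,182),(348,209),.129),("A",(221,152),(215,139),(266,205),.114),("B",(315,196),(320,186),(227,157),.114),("short",(401,148),(407,141),(150,166),.06)):
    print(n,pix2plane(T,foot,.015 if n=="stand" else .015)[:2].round(3),pix2plane(T,nose,h)[:2].round(3),pix2plane(S,sn,h)[:2].round(3))
cv2.imwrite("pics/crop.png",cv2.resize(im[110:220,110:350],None,fx=3.3,fy=3.3,interpolation=cv2.INTER_CUBIC))
E
```

```text
stand [0.456 0.29 ] [0.454 0.291] [0.465 0.298]
A [0.548 0.114] [0.551 0.117] [0.564 0.128]
B [ 0.451 -0.101] [ 0.458 -0.1  ] [ 0.465 -0.088]
short [ 0.568 -0.302] [ 0.573 -0.302] [ 0.586 -0.284]
```

View pics/crop.png

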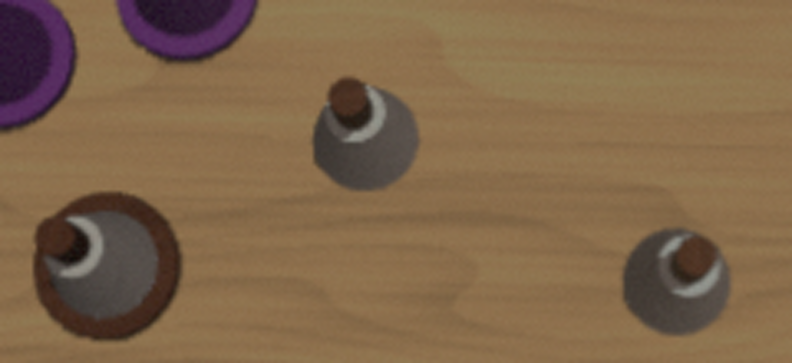

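Call:
arm_command(steps=[[0.4,-0.416,0.044,0,0,0,100],[0.4,-0.416,0.044,0,0,0,100],[0.4,-0.416,0.044,0,0,0,100],[0.4,-0.416,0.044,0,0,0,100],[0.4,-0.416,0.044,0,0,0,100],[0.4,-0.416,0.044,0,0,0,100],[0.4,-0.416,0.044,0,0,0,100],[0.4,-0.416,0.044,0,0,0,100],[0.4,-0.416,0.044,0,0,0,100],[0.4,-0.416,0.044,0,0,0,100],[0.4,-0.416,0.044,0,0,0,100],[0.4,-0.416,0.044,0,0,0,100]])

```text
t: 1.3
tcp_pos: [0.4533, -0.0964, 0.3607]
eef_rot: [-3.102, -0.493, -0.001]
force: [-0.6, -1.6, 0.5]
width: 0.0854
grip_force: 0.0
```

```bash
python3 - <<'E'
from h import *
s=arm.get_state();c=arm.calibration("wrist");snap("wrist","w1")
print(s["joint_pos"].round(2),s["tcp_pos"],c["eye"])
print(proj(c,[[.452,-.1,.114],[.452,-.1,.094]]))
E
```

```text
[ 0.8   0.26 -0.74  2.04  0.22  0.92 -1.31] [ 0.45330971 -0.09641757  0.36070074] [ 0.52643691 -0.07180624  0.32959069]
[[266.2810254  206.19406981]
 [265.86912022 197.07624428]]
```

View pics/w1.png

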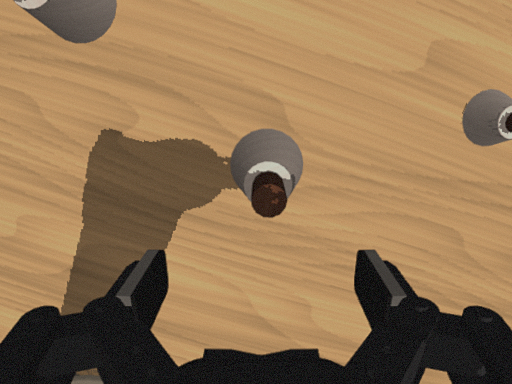

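The cone's nose top is at (269,199), slightly off the predicted pixel. Other cones are in view at the edges.

```bash
python3 - <<'E'
from h import *
s=arm.get_state();c=arm.calibration("wrist")
p=pix2plane(c,(269,199),.114);f=pix2plane(c,(266.5,161),.012);print(p,f)
print(totool([p[0],p[1],.253]-s["tcp_pos"]))
E
```

```text
[ 0.45935398 -0.09626234  0.114     ] [ 0.46394502 -0.09447117  0.012     ]
[0.00313089 0.00473902 0.10784044]
```

Call:
arm_command(steps=[[0.004,0.002,0.03,0,0,0,100],[0.005,0.002,0.06,0,0,0,100],[0.005,0.002,0.06,0,0,0,100],[0.005,0.002,0.06,0,0,0,100]])

```text
t: 1.75
tcp_pos: [0.4575, -0.1008, 0.3006]
eef_rot: [-3.102, -0.487, 0.002]
force: [0.0, -0.1, 0.7]
width: 0.0853
grip_force: 0.0
```

```bash
python3 - <<'E'
from h import *
s=arm.get_state();print(s["tcp_pos"],rot(s["eef_rot"]).round(3),s["force"])
print(totool([.459,-.0963,.253]-s["tcp_pos"]))
E
```

```text
[ 0.45747413 -0.10078441  0.30062116] [[ 0.952  0.306 -0.002]
 [ 0.306 -0.952  0.001]
 [-0.001 -0.001 -1.   ]] [ 0.02911082 -0.11285357  0.73063036]
[ 0.00289128 -0.00373337  0.04762263]
```

Call:
arm_command(steps=[[0.003,-0.004,0.025,0,0,0,100],[0.003,-0.004,0.047,0,0,0,100],[0.003,-0.004,0.047,0,0,0,100],[0.003,-0.004,0.047,0,0,0,20],[0.003,-0.004,0.047,0,0,0,0],[0.003,-0.004,0.047,0,0,0,0],[0.003,-0.004,0.047,0,0,0,0],[0.003,-0.004,0.047,0,0,0,0],[0.003,-0.004,0.047,0,0,0,0],[0.003,-0.004,0.047,0,0,0,0]], newtons=50)

```text
t: 2.75
tcp_pos: [0.4599, -0.0963, 0.2543]
eef_rot: [3.103, 0.486, 0.002]
force: [0.2, -1.6, 5.6]
width: 0.0247
grip_force: 49.7
```

Call:
arm_command(steps=[[0,0,-0.02,0,0,0,0],[0,0,-0.06,0,0,0,0],[0,0,-0.1,0,0,0,0],[0,0,-0.14,0,0,0,0],[0,0,-0.17,0,0,0,0],[0,0,-0.17,0,0,0,0],[0,0,-0.17,0,0,0,0]])

```text
t: 3.45
tcp_pos: [0.4591, -0.0961, 0.4236]
eef_rot: [3.103, 0.486, 0.0]
force: [-1.0, 0.0, -1.2]
width: 0.0248
grip_force: 49.5
```

```bash
python3 - <<'E'
from h import *
s=arm.get_state();print(s["tcp_pos"],s["joint_pos"].round(2),s["force"])
print(totool([.455,.285,.424]-s["tcp_pos"]))
E
```

```text
[ 0.45908796 -0.09610883  0.42355488] [ 0.85  0.19 -0.78  1.96  0.15  1.05 -1.25] [-0.98649723  0.01229702 -1.23222762]
[ 0.11257388 -0.36412559 -0.00072382]
```

Call:
arm_command(steps=[[0.012,-0.04,0,0,0,5,0],[0.024,-0.08,0,0,0,10,0],[0.036,-0.12,0,0,0,15,0],[0.048,-0.16,0,0,0,20,0],[0.06,-0.2,0,0,0,25,0],[0.07,-0.23,0,0,0,30,0],[0.074,-0.245,0,0,0,30,0],[0.074,-0.245,0,0,0,30,0],[0.074,-0.245,0,0,0,30,0],[0.074,-0.245,0,0,0,30,0]])

```text
t: 4.45
tcp_pos: [0.4549, 0.1583, 0.4226]
eef_rot: [3.122, -0.336, -0.003]
force: [-0.2, -0.2, -0.9]
width: 0.0249
grip_force: 49.7
```

```bash
python3 - <<'E'
from h import *
s=arm.get_state();c=arm.calibration("wrist");snap("wrist","w2");snap("top","top2")
print(s["tcp_pos"],s["joint_pos"].round(2),rot(s["eef_rot"]).round(3));print(proj(c,[[.456,.291,.129],[.456,.291,.0]]))
E
```

```text
[0.45488632 0.1583448  0.42259828] [ 0.37  0.24 -0.86  1.93  0.2   1.07 -2.36] [[ 0.977 -0.213 -0.002]
 [-0.213 -0.977 -0.001]
 [-0.002  0.001 -1.   ]]
[[112.69359221 212.82436914]
 [156.43383711 174.82757885]]
```

View pics/w2.png

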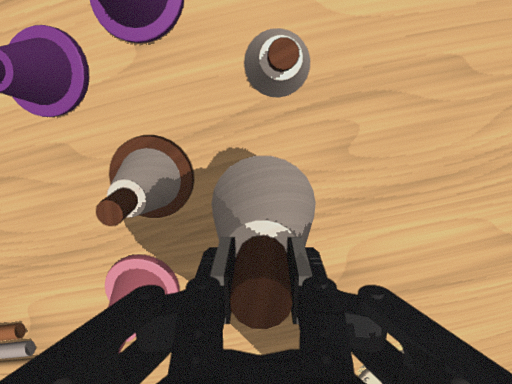

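The stand's nose top is at (110,211) and its foot disc is centred near (151,177). The carried cone hangs straight at (263,205). Cone A's nose top is at (284,53).

```bash
python3 - <<'E'
from h import *
s=arm.get_state();c=arm.calibration("wrist")
for uv,z in(((110,211.5),.129),((151,177),.015),((284,53),.114),((261,303),.2826)): print(pix2plane(c,uv,z).round(4))
print(s["tcp_pos"])
E
```

```text
[0.4582 0.2934 0.129 ]
[0.4584 0.293  0.015 ]
[0.5525 0.1182 0.114 ]
[0.4504 0.1597 0.2826]
[0.45507445 0.15838832 0.42314642]
```

Call:
arm_command(steps=[[0,-0.01,0,0,0,-8,0],[-0.004,-0.03,0,0,0,-16,0],[-0.01,-0.06,0,0,0,-24,0],[-0.016,-0.09,0,0,0,-32,0],[-0.02,-0.12,0,0,0,-40,0],[-0.024,-0.132,0,0,0,-40,0],[-0.024,-0.132,0,0,0,-40,0],[-0.024,-0.132,0,0,0,-40,0],[-0.024,-0.132,0,0,0,-40,0]])

```text
t: 5.45
tcp_pos: [0.4599, 0.292, 0.4235]
eef_rot: [3.049, 0.749, -0.001]
force: [0.0, -0.2, -1.2]
width: 0.0248
grip_force: 49.7
```

```bash
python3 - <<'E'
from h import *
s=arm.get_state();c=arm.calibration("wrist");snap("wrist","w3")
print(s["tcp_pos"],s["joint_pos"].round(2),rot(s["eef_rot"]).round(3));print(proj(c,[[.4575,.2925,.129],list(s["tcp_pos"][:2])+[s["tcp_pos"][2]-.14]]))
E
```

```text
[0.45986433 0.29204576 0.42345276] [ 0.16  0.42 -0.99  1.78  0.39  1.15 -2.04] [[ 0.886  0.463  0.   ]
 [ 0.463 -0.886 -0.002]
 [-0.001  0.002 -1.   ]]
[[259.23165776 185.47147539]
 [262.09995947 294.36620597]]
```

View pics/w3.png

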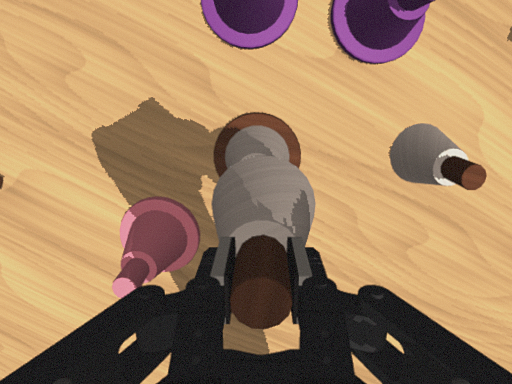

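The carried cone sits above the stand, whose foot disc is centred at (257,154), and the held nose is at (261,303). The alignment is within about 2 mm, so I'll lower it.

Call:
arm_command(steps=[[0.001,-0.001,0.025,0,0,0,0],[0.001,-0.001,0.045,0,0,0,0],[0.001,-0.001,0.06,0,0,0,0],[0.001,-0.001,0.075,0,0,0,0],[0.001,-0.001,0.085,0,0,0,0],[0.001,-0.001,0.095,0,0,0,0],[0.001,-0.001,0.1,0,0,0,0],[0.001,-0.001,0.105,0,0,0,0],[0.001,-0.001,0.108,0,0,0,0],[0.001,-0.001,0.108,0,0,0,0]])

```text
t: 6.5
tcp_pos: [0.4597, 0.2953, 0.3156]
eef_rot: [3.049, 0.755, -0.0]
force: [0.6, -0.3, -1.7]
width: 0.025
grip_force: 49.7
```

Call:
arm_command(steps=[[0,0,0.002,0,0,0,0],[0,0,0.003,0,0,0,0],[0,0,0.003,0,0,0,0],[0,0,0.003,0,0,0,0]])

```text
t: 6.9
tcp_pos: [0.4599, 0.2954, 0.313]
eef_rot: [-3.049, -0.755, -0.001]
force: [-0.7, -0.7, 0.9]
width: 0.0247
grip_force: 50.0
```

Call:
arm_command(steps=[[0,0,0,0,0,0,60],[0,0,0,0,0,0,100],[0,0,0,0,0,0,100],[0,0,0,0,0,0,100],[0,0,0,0,0,0,100],[0,0,-0.03,0,0,0,100],[0,0,-0.07,0,0,0,100],[0,0,-0.09,0,0,0,100],[0,0,-0.09,0,0,0,100],[0,0,-0.09,0,0,0,100]])

```text
t: 7.9
tcp_pos: [0.4598, 0.295, 0.4027]
eef_rot: [3.049, 0.754, 0.001]
force: [0.2, -0.5, -1.1]
width: 0.0855
grip_force: 0.0
```

```bash
python3 - <<'E'
from h import *
s=arm.get_state();c=arm.calibration("wrist");snap("wrist","w4")
print(s["tcp_pos"],rot(s["eef_rot"]).round(3));print(proj(c,[[.4575,.2925,.173],[.4575,.2925,.133]]))
print(totool([.5535,.118,.38]-s["tcp_pos"]))
E
```

```text
[0.45979138 0.2950403  0.4027115 ] [[ 0.885  0.466  0.001]
 [ 0.466 -0.885 -0.   ]
 [ 0.001  0.001 -1.   ]]
[[263.46778433 216.40189295]
 [263.01193538 196.82536293]]
[0.0003643 0.2002983 0.022822 ]
```

View pics/w4.png

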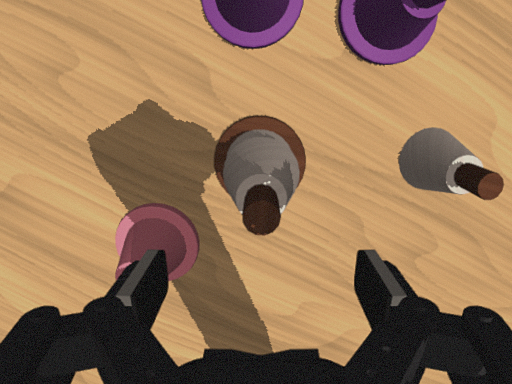

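The first cone is seated: its nose top is at (261,216), against a prediction of (263,216). Cone A's nose top is at (491,185).

```bash
python3 - <<'E'
from h import *
s=arm.get_state();c=arm.calibration("wrist")
p=pix2plane(c,(491,185.5),.114);print(p,pix2plane(c,(261,216.5),.173))
print(totool([.5525,.118,.28]-s["tcp_pos"]))
E
```

```text
[0.55202139 0.11952547 0.114     ] [0.45644566 0.29360996 0.173     ]
[-1.10235126e-04  1.99639427e-01  1.22032472e-01]
```

Call:
arm_command(steps=[[-0.001,0.04,0,0,0,0,100],[-0.001,0.08,0.01,0,0,0,100],[-0.002,0.12,0.02,0,0,0,100],[-0.002,0.16,0.04,0,0,0,100],[-0.002,0.19,0.06,0,0,0,100],[-0.002,0.199,0.08,0,0,0,100],[-0.002,0.199,0.09,0,0,0,100],[-0.002,0.199,0.09,0,0,0,100],[-0.002,0.199,0.09,0,0,0,100]])

```text
t: 8.85
tcp_pos: [0.5502, 0.12, 0.3128]
eef_rot: [-3.047, -0.759, 0.001]
force: [-0.5, 1.1, 0.6]
width: 0.0855
grip_force: 0.0
```

```bash
python3 - <<'E'
from h import *
s=arm.get_state();c=arm.calibration("wrist");snap("wrist","w5")
print(s["tcp_pos"],rot(s["eef_rot"]).round(3));print(proj(c,[[.552,.1185,.114]]))
E
```

```text
[0.55018593 0.1199749  0.31281568] [[ 0.883  0.469 -0.001]
 [ 0.469 -0.883  0.001]
 [-0.    -0.001 -1.   ]]
[[266.3373858 230.1286585]]
```

View pics/w5.png

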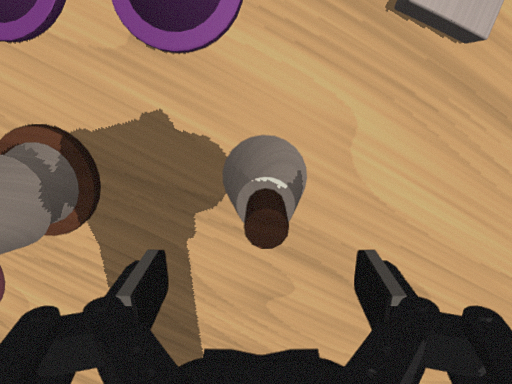

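The nose top is at (266,229), as predicted, so I'll descend, grip and lift.

Call:
arm_command(steps=[[-0.001,0.002,0.03,0,0,0,100],[-0.001,0.002,0.058,0,0,0,100],[-0.001,0.002,0.058,0,0,0,100],[-0.001,0.002,0.058,0,0,0,20],[-0.001,0.002,0.058,0,0,0,0],[-0.001,0.002,0.058,0,0,0,0],[-0.001,0.002,0.058,0,0,0,0],[-0.001,0.002,0.058,0,0,0,0],[-0.001,0.002,0.058,0,0,0,0],[-0.001,0.002,0.058,0,0,0,0]])

```text
t: 9.9
tcp_pos: [0.5514, 0.1163, 0.2557]
eef_rot: [3.049, 0.755, 0.003]
force: [-1.2, 0.7, 5.5]
width: 0.0247
grip_force: 49.0
```

Call:
arm_command(steps=[[0,0,-0.03,0,0,0,0],[0,0,-0.07,0,0,0,0],[0,0,-0.11,0,0,0,0],[0,0,-0.15,0,0,0,0],[0,0,-0.19,0,0,0,0],[0,0,-0.21,0,0,0,0],[0,0,-0.21,0,0,0,0],[0,0,-0.21,0,0,0,0]])

```text
t: 10.7
tcp_pos: [0.5506, 0.1157, 0.4641]
eef_rot: [3.049, 0.754, -0.001]
force: [-0.3, 0.1, -1.8]
width: 0.0249
grip_force: 49.7
```

```bash
python3 - <<'E'
from h import *
s=arm.get_state()
print(s["tcp_pos"],s["joint_pos"].round(2));print(totool([.4585,.2945,.464]-s["tcp_pos"]))
E
```

```text
[0.55057614 0.11570986 0.46405006] [ 0.5   0.41 -0.98  1.69  0.36  1.23 -1.65]
[ 1.89880883e-03 -2.01097805e-01 -3.49982883e-05]
```

Call:
arm_command(steps=[[0,-0.03,0,0,0,0,0],[0,-0.07,0,0,0,0,0],[0.001,-0.11,0,0,0,0,0],[0.001,-0.15,0,0,0,0,0],[0.002,-0.18,0,0,0,0,0],[0.002,-0.201,0,0,0,0,0],[0.002,-0.201,0,0,0,0,0],[0.002,-0.201,0,0,0,0,0],[0.002,-0.201,0,0,0,0,0]])

```text
t: 11.6
tcp_pos: [0.4595, 0.2934, 0.4634]
eef_rot: [3.049, 0.752, -0.003]
force: [0.1, -1.0, -2.0]
width: 0.0247
grip_force: 49.6
```

```bash
python3 - <<'E'
from h import *
s=arm.get_state();c=arm.calibration("wrist");snap("wrist","w6")
t=s["tcp_pos"];print(t);print(proj(c,[[.457,.293,.173],[.457,.293,.015],[t[0],t[1],t[2]-.1417]]))
E
```

```text
[0.45954494 0.29337778 0.46339624]
[[260.40326342 187.00721818]
 [260.42151144 151.02539223]
 [262.48848953 291.33552306]]
```

View pics/w6.png

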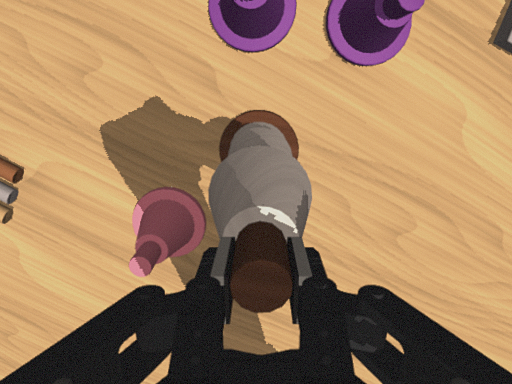

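The held nose is at (262,286), about 3–4 mm forward of the stack axis. I'll correct for that and lower.

Call:
arm_command(steps=[[-0.003,-0.001,0.01,0,0,0,0],[-0.003,-0.001,0.03,0,0,0,0],[-0.003,-0.001,0.045,0,0,0,0],[-0.003,-0.001,0.06,0,0,0,0],[-0.003,-0.001,0.07,0,0,0,0],[-0.003,-0.001,0.08,0,0,0,0],[-0.003,-0.001,0.09,0,0,0,0],[-0.003,-0.001,0.096,0,0,0,0],[-0.003,-0.001,0.101,0,0,0,0],[-0.003,-0.001,0.103,0,0,0,0],[-0.003,-0.001,0.103,0,0,0,0],[-0.003,-0.001,0.103,0,0,0,0]])

```text
t: 12.85
tcp_pos: [0.4559, 0.2944, 0.3621]
eef_rot: [-3.049, -0.755, -0.001]
force: [-0.2, -0.6, -2.6]
width: 0.0247
grip_force: 49.6
```

Call:
arm_command(steps=[[0,0,0.002,0,0,0,0],[0,0,0.004,0,0,0,0],[0,0,0.004,0,0,0,0],[0,0,0.004,0,0,0,0]])

```text
t: 13.25
tcp_pos: [0.456, 0.2945, 0.3587]
eef_rot: [3.049, 0.755, 0.002]
force: [-1.4, -1.6, 4.9]
width: 0.0244
grip_force: 50.4
```

Contact at the expected height (origin about 103 mm). I'll release and rise clear.

Call:
arm_command(steps=[[0,0,0,0,0,0,60],[0,0,0,0,0,0,100],[0,0,0,0,0,0,100],[0,0,0,0,0,0,100],[0,0,0,0,0,0,100],[0,0,-0.03,0,0,0,100],[0,0,-0.07,0,0,0,100],[0,0,-0.1,0,0,0,100],[0,0,-0.1,0,0,0,100],[0,0,-0.1,0,0,0,100]])

```text
t: 14.25
tcp_pos: [0.4558, 0.2943, 0.4582]
eef_rot: [3.049, 0.754, 0.002]
force: [-0.2, -0.2, -0.7]
width: 0.0852
grip_force: 0.0
```

```bash
python3 - <<'E'
from h import *
s=arm.get_state();c=arm.calibration("wrist");a=snap("wrist","w7");b=snap("scene","sc7")
S=arm.calibration("scene");T=[[.457,.293,.217],[.457,.293,.177],[.457,.293,.103]]
print(s["tcp_pos"],proj(c,T),proj(S,T))
v=np.hstack([cv2.resize(a,(400,300)),cv2.resize(b[90:270,240:480],(400,300))]);cv2.imwrite("pics/f.png",v[:,:,::-1])
E
```

```text
[0.45583912 0.29427747 0.45817216] [[264.05550927 205.40751327]
 [263.53138068 188.20411608]
 [262.87728948 166.80104761]] [[353.12506293 176.6514869 ]
 [350.61399939 190.53016932]
 [346.22601555 214.6194385 ]]
```

View pics/f.png

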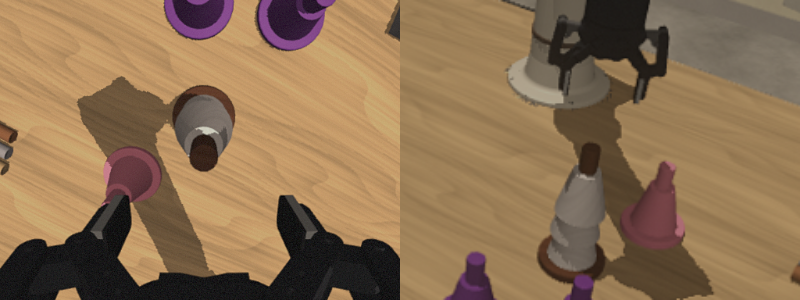

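Left, the wrist view shows the stack's nose top at about (261,205) in full-image pixels, against a prediction of (264,205). Right, the scene crop shows an upright nested stack with the gripper clear of it. I'll hand the job in.

```bash
python3 -c "
from bench import arm
print(arm.job_done())"
```

```text
the job is handed in; nothing more can be done
None
```

Both tall cones are nested over the stand in one upright stack, seated at the expected heights. The short cone was not touched, and the job was handed in at about 14 s; no verdict was returned.

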